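# Tare the scale with the empty bowl, then weigh two brass couplings

## Robot

A 6-joint arm with a two-finger parallel gripper is mounted at the origin on the work surface. World frame = base frame: x ahead of the robot, y to its left, z up, the work surface at z = 0. Lengths are in mm, angles in rad, forces in N, time in s.
With the tool pointing down it reaches from about 325 to 875 mm from the base axis. Payload 4.4 kg.
Tool frame: the origin (TCP) lies where the fingers leave the gripper's body, on its centre line; the fingertips stand 73 mm ahead of it and the grasp point (between the pads) lies 54 mm ahead of it; z points along the fingers, y is the line along which they close (so a half turn about z gives the same grasp; the last joint's range is limited). The gripper opens to 85 mm and grips with 20 to 120 N. Pads are 22 mm wide; open, the fingers measure 114 mm over their backs; the gripper's body (76 mm by 85 mm) begins 54 mm behind the grasp point. The pads swing forward as they close: fully open they stand 13 mm farther back than shut.
Start: joints at [1.093, 0.207, 1.542, -0, 1.393, -0.15], TCP at [185.137, 544.382, 303.882] pointing down, gripper open.
Joint ranges: [-2.73, 2.73], [-0.86, 2.22], [0.23, 2.46], [-1.11, 4.25], [0.08, 2.63], [-2.82, 2.82]. Speed limits (rad/s): [2.79, 2.79, 3.14, 3.14, 3.14, 3.14].

## Interface

Orientations are given as a 3x3 rotation matrix whose columns are the frame's x, y, z axes.
In Python, from plant import ctrl, planner, grab_frame, camera_params, read_state gives the robot as it stands (ctrl), with the cameras as plain functions, the readings as plain functions and the kinematics (planner). Calls block until the motion is done:
- ctrl.move_ptp(position, orientation): joint-space move of the TCP to a pose.
- ctrl.move_l(position, rot=None, vel=150, threshold=None): straight line of the TCP; rot=None keeps the orientation; vel is the mean speed in mm/s. With threshold (N) it stops when the force on the tool has changed by that much, and returns True; else False.
- ctrl.set_joints(angles): joint-space move.
- ctrl.gripper_to(opening, force=None): finger opening in mm; force is the grip in N (None keeps the last); returns when the fingers have stopped.
- ctrl.hold(seconds).
- planner.solve_ik(position, orientation): joint angles nearest the present ones, or None.
- read_state(): the state.
- grab_frame(name): name is "side" or "top"; returns the picture (384x512x3 uint8, red, green, blue); there is no depth.
- camera_params(name): a dict with "mtx" (3x3 intrinsics, pixels), "R" (3x3) and "t" (3): a world point X has camera coordinates R X + t. Camera axes: x right, y down, z forward; pixel columns grow to the right and rows downward; lengths in mm; the calibration is good to about 2 mm. A picture is of the moment at which its call begins. camera_params takes no time and is no camera call.
A pose or a line that the arm cannot do raises ctrl.MotionError and nothing moves.
- ctrl.finish_job(): hands the job in; it is judged then, once.
The state is a dict: "t": time; "q": joint angles; "qvel": joint speeds; "tau": joint torques, N m; "eef_pos": TCP position; "eef_rot": TCP orientation; "force": force on the tool from outside, world axes, zero at the start; "wrist_torque": the same for the moment, N m; "grip_width": finger opening in mm; "grasp_force": force on a finger pad.
Only numpy, scipy, OpenCV 4.12 (cv2) and the standard library are available. Lean on these libraries where they do the work, as an engineer would, in place of code of your own. Each camera call takes 0.05 s, during which the arm holds its last target. There are 200 camera calls.

## Task

Weigh the two brass couplings: slide the empty steel bowl off the clear organiser box, without lifting it up, on to the middle of the scale's weighing plate, press the blue tare key well down and let it up again with nothing touching the bowl, and only then set both couplings down gently in the bowl. Press the key gently, never with a coupling in the bowl, keep off the red power key, do not shove the scale or overload its plate, and leave everything else where it is.

Things in the scene. Friction and masses are not known exactly. Their poses are not given: they have to be found in the camera images.
- scale: Grey kitchen scale, 1.5 kg, loose on rubber feet. Origin: under the plate's middle, at its soles (on the liner, z = 3 mm); z up; its front, a sloping panel, faces its -x. Case 85 mm to either side (y) and to the back, 40 mm high; before x = -80 mm the panel falls at 30 degrees from 44 mm high to 15 mm high at x = -130 mm: display on its +y half, two keys on its -y half.
- plate_top (a point): Centre of the top face of the steel weighing plate, which is 150 mm (scale x) by 160 mm (scale y), 5 mm thick, its top 52 mm above the scale's origin when empty; axes as the scale's.
- plate (a joint): How far the weighing plate has sunk, m: 0 empty, 0.2 mm for each newton on it (spring 5 N/mm), stop at 5 mm; so it is the weight reading. More than 3.5 mm (1.8 kg) overloads it.
- tare_key_top (a point): Centre of the top of the blue tare key, 22 by 24 mm, 5 mm proud of the sloping panel, at x = -100, y = -22, z = 38 mm in the scale's frame. z axis: outward normal, leaning 30 degrees from vertical to the scale's front; press along -z. Once the bowl is on the plate its rim hangs over this key, 102 mm above the scale's origin, and bars an upright finger: come in slanting, along the key's axis.
- tare_key (a joint): Travel of the blue tare key, m: 0 up, 4 mm at its hard stop; spring: starts to move at 2 N, 4.8 N at 2 mm, 7.6 N at the stop; comes up by itself. More than 2 mm counts as pressed; a force stop of about 5.5 N suits it, more than 25 N harms it.
- power_key_top (a point): Centre of the top of the red power key, the same size, 40 mm beside the tare key towards the scale's -y side.
- power_key (a joint): Travel of the red power key, m, 0 up, 4 mm down; same spring. Not to be pressed.
- organiser: Clear acrylic organiser box, closed, full of small fittings, does not move; 160 mm (its x) by 180 mm (its y), 55 mm high. Origin: centre of its underside, on the liner. It stands along the scale's +y side, 7 to 15 mm from the case, 10 to 25 mm from the plate's edge; its flat lid is 3 mm higher than the weighing plate.
- bowl: Open shallow steel bowl, 0.18 to 0.36 kg, 216 mm across the rim, 50 mm high, wall 3 mm; flat base of 60 mm radius, 4 mm thick. Outer radius 85 mm at 12 mm height, 99 mm at 28 mm, 108 mm at the rim. Origin: centre of its underside, z up. Starts on the organiser's lid. Closed fingers reach to its floor and can draw it along by its inner wall.
- coupling_a: Brass compression coupling standing on end, about 0.16 kg: hexagonal nuts 30 mm across flats (34.6 mm across corners) at each end, 50 mm tall. Origin: centre of its underside, z up along its axis; pairs of flats face its own x axis and x axis + 60 and + 120 degrees.
- coupling_b: The other brass coupling, the same as coupling_a.
- waste_nut: White plastic waste nut, 50 mm across, 28 mm tall, lying on the liner among the couplings; not to be weighed. Origin: centre of its underside.
- brush: Yellow plastic hand brush, 250 mm long, bristles down. Origin at the liner, near the middle of its length; head to its +x.
- spanner: Steel adjustable spanner, 210 mm long, lying flat; origin near mid-length, jaw to its +x.
- canister: Closed ceramic canister, white with a blue lid, 114 mm across, 163 mm tall; origin: centre of its underside.
- spray_bottle: Pale blue spray bottle with a white head, 80 mm across, 247 mm tall; origin: centre of its underside.
- scrub_pad: Yellow and green scrubbing pad, 70 by 110 by 35 mm; origin: centre of its underside.

How it is judged:
By the outcome, as a careful person would: the job done as asked, in the order asked, and still so for the second after the job is handed in, with the robot touching nothing.
It also fails if it takes over 70 s, if anything falls off the work surface, if the arm or the gripper's body presses on something with over 40 N, if the wrist force passes 120 N, or if a joint passes its speed limit or range.

## Working session

There is one attempt and no reset: what is moved stays moved. The work goes in short steps, each a Python script; the robot and the scene stay as the last script left them, time stands still between calls to the robot, and variables do not carry over. Pictures are saved under pics/ and viewed, at most 11 in all, crops included, and the job is handed in when it is done.

```bash
ls; mkdir -p pics
python3 - <<'E'
from plant import ctrl, planner, grab_frame, camera_params, read_state
import cv2,numpy as np
for n in("side","top"):
    cv2.imwrite(f"pics/{n}0.png",cv2.cvtColor(grab_frame(n),cv2.COLOR_RGB2BGR))
    p=camera_params(n);print(n,np.round(p["mtx"],1).tolist(),np.round(-p["R"].T@p["t"],1),np.round(p["R"],3).tolist())
s=read_state();print(s["t"],np.round(s["eef_rot"],3),s["force"])
E
```

```text
pics
plant.py
side [[497.1, 0.0, 252.6], [0.0, 497.1, 192.7], [0.0, 0.0, 1.0]] [  418.9 -1149.2   837.3] [[0.993, -0.114, -0.009], [-0.07, -0.546, -0.835], [0.09, 0.83, -0.551]]
top [[382.6, 0.0, 255.8], [0.0, 382.6, 192.2], [0.0, 0.0, 1.0]] [ 346.4    5.9 1265.2] [[0.01, -1.0, 0.014], [-0.984, -0.012, -0.176], [0.176, -0.012, -0.984]]
0.1 [[-0.947  0.322 -0.001]
 [ 0.322  0.947 -0.002]
 [ 0.    -0.002 -1.   ]] [0.18264571 0.66055533 0.16615731]
```

```bash
for i in 1; do sleep 1; done; ls pics
```

```text
side0.png
top0.png
```

View pics/side0.png

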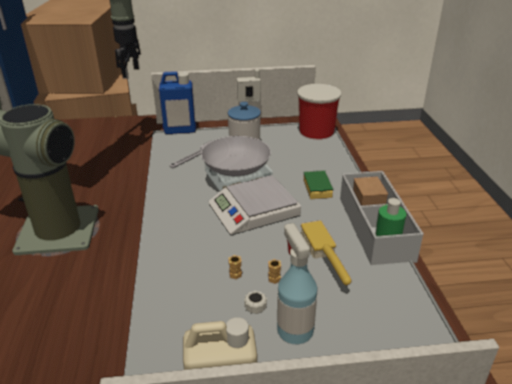

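View pics/top0.png

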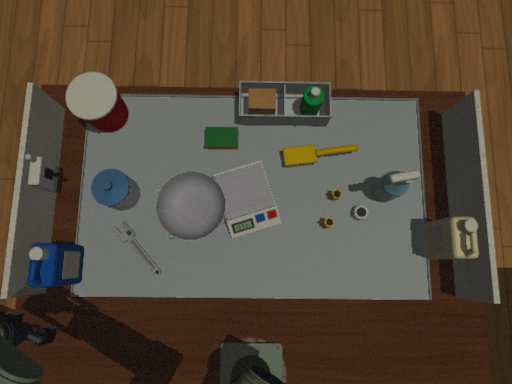

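Side view: bowl about (236,155), blue key (233,211), red key (239,219), couplings (235,267) and (275,271), nut (256,301). Top view: bowl (191,206), blue key (260,218), red key (272,215), couplings (336,194) and (328,222), nut (361,213).

```bash
cat > h.py <<'E'
from plant import ctrl, planner, grab_frame, camera_params, read_state
import cv2,numpy as np
C={n:camera_params(n) for n in("side","top")}
def ray(n,uv):
    p=C[n];R=np.array(p["R"]);d=R.T@np.linalg.solve(p["mtx"],[uv[0],uv[1],1.]);return -R.T@p["t"],d/np.linalg.norm(d)
def onz(n,uv,z):
    c,d=ray(n,uv);return c+d*(z-c[2])/d[2]
def tri(a,b):  # a=side px, b=top px -> point, miss distance
    (c,d),(e,f)=ray("side",a),ray("top",b)
    s,t=np.linalg.lstsq(np.c_[d,-f],e-c,rcond=None)[0];P,Q=c+s*d,e+t*f
    return (P+Q)/2,np.linalg.norm(P-Q)
def proj(n,X):
    p=C[n];v=p["mtx"]@(np.array(p["R"])@X+p["t"]);return v[:2]/v[2]
def blobs(im,lo,hi,box,amin=8):
    m=cv2.inRange(cv2.cvtColor(im,cv2.COLOR_RGB2HSV),lo,hi);k=np.zeros_like(m)
    x0,y0,x1,y1=box;k[y0:y1,x0:x1]=m[y0:y1,x0:x1]
    _,_,st,ce=cv2.connectedComponentsWithStats(k)
    return [(st[i].tolist(),ce[i].round(1).tolist()) for i in range(1,len(st)) if st[i][4]>=amin]
E
python3 - <<'E'
from h import *
I={n:cv2.cvtColor(cv2.imread(f"pics/{n}0.png"),cv2.COLOR_BGR2RGB) for n in C}
for n,b,cb in(("side",(205,185,305,235),(220,250,290,290)),("top",(215,155,290,240),(315,180,350,235))):
    print(n,"blue",blobs(I[n],(100,100,60),(125,255,255),b))
    print("red",blobs(I[n],(0,120,80),(6,255,255),b),blobs(I[n],(172,120,80),(180,255,255),b))
    print("brass",blobs(I[n],(8,90,40),(28,255,255),cb))
def crop(n,x,y,w,h,k):return cv2.resize(cv2.imread(f"pics/{n}0.png")[y:y+h,x:x+w],None,fx=k,fy=k,interpolation=cv2.INTER_CUBIC)
a=crop("top",150,155,133,95,6);cv2.imwrite("pics/c1.png",a)
a=crop("side",190,130,133,100,6);cv2.imwrite("pics/c2.png",a)
a=crop("side",220,240,70,75,5);b=crop("top",310,175,70,75,5);cv2.imwrite("pics/c3.png",np.hstack([a,b]))
E
```

```text
side blue [([229, 207, 8, 8, 37], [232.4, 210.5])]
red [([234, 215, 9, 8, 44], [238.0, 218.5])] []
brass [([229, 255, 13, 24, 241], [234.9, 266.7]), ([268, 259, 13, 24, 241], [274.1, 270.9])]
top blue [([256, 214, 9, 8, 51], [259.8, 217.6])]
red [([268, 211, 9, 8, 49], [271.7, 214.1])] []
brass [([329, 189, 13, 12, 104], [335.0, 194.5]), ([322, 217, 13, 11, 99], [327.7, 222.5])]
```

View pics/c1.png

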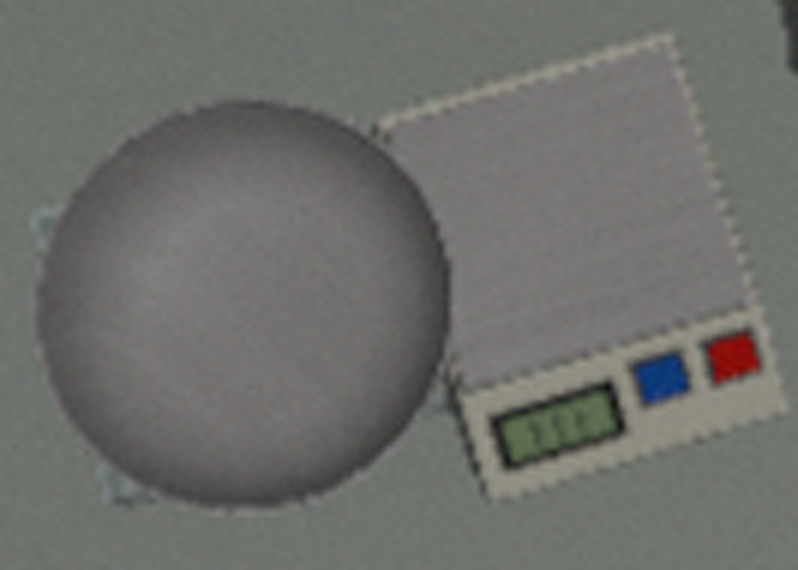

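View pics/c2.png

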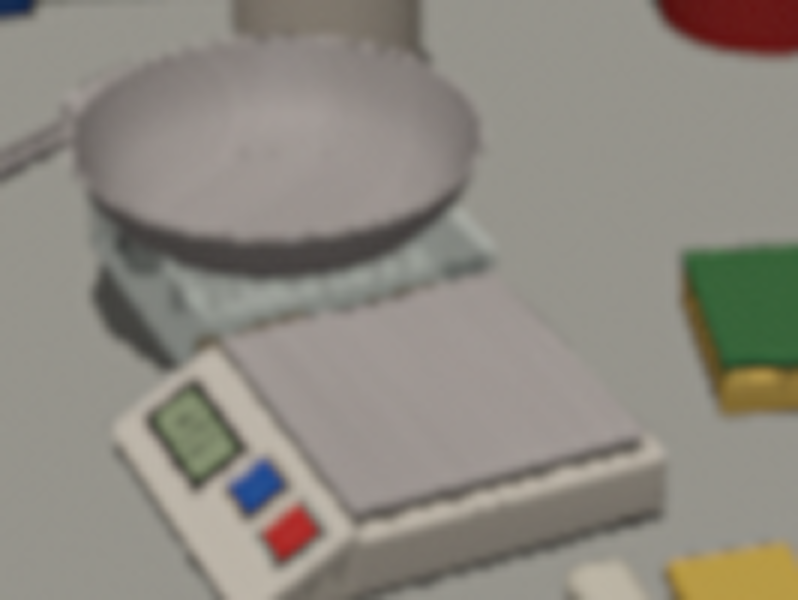

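View pics/c3.png

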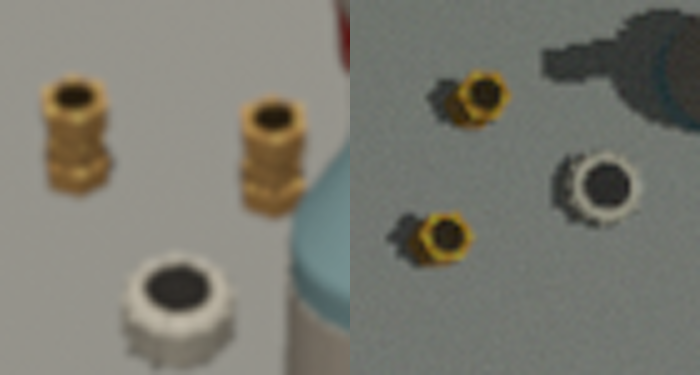

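Crops: the bowl rim in top view is centred on crop (244,304) and in side view on crop (277,140). The coupling bore centres are at side-crop (74,95) and (274,117), and top-crop (137,94) and (98,236). Next I triangulate these points and check them.

Run:
```python
from h import *
np.set_printoptions(precision=1,suppress=True)
def px(u,o,k):return (np.array(u)+.5)/k-.5+o
I={n:cv2.imread(f"pics/{n}0.png") for n in C}
tb,e1=tri((232.4,210.5),(259.8,217.6));tr,e2=tri((238.0,218.5),(271.7,214.1))
print("blue",tb,e1,"red",tr,e2,"dist",np.linalg.norm(tb-tr))
# plate corners at case/plate top from two views
ct=dict(br=(668,48),fr=(748,308),fl=(463,385))
cs=dict(br=(642,437),fr=(360,518),fl=(228,345))
P={}
for k in ct:
    P[k],e=tri(px(cs[k],(190,130),6),px(ct[k],(150,155),6));print(k,P[k],"miss",e)
d=P["fl"]-P["fr"];d2=P["br"]-P["fr"];d3=tb-tr
print("yaw from y-edge,x-edge,keys",*np.degrees([np.arctan2(-d[0],d[1]),np.arctan2(d2[1],d2[0]),np.arctan2(-d3[0],d3[1])]),np.linalg.norm(d),np.linalg.norm(d2), "mid",(P["fl"]+P["br"])/2)
# bowl: ellipse from visible edge by grabbing colour difference (warm grey bowl vs greenish liner)
for n,box in(("top",(153,168,228,242)),("side",(198,130,275,178))):
    im=cv2.GaussianBlur(I[n],(3,3),0).astype(int);m=(((im[...,2]-im[...,1])>-1).astype(np.uint8))*255
    k=np.zeros_like(m);x0,y0,x1,y1=box;k[y0:y1,x0:x1]=m[y0:y1,x0:x1]
    k=cv2.morphologyEx(k,cv2.MORPH_OPEN,np.ones((5,5)))
    c=max(cv2.findContours(k,cv2.RETR_EXTERNAL,cv2.CHAIN_APPROX_NONE)[0],key=cv2.contourArea)
    print(n,"bowl ellipse",cv2.fitEllipse(cv2.convexHull(c)),cv2.boundingRect(c))
B,e=tri(px((277,140),(190,130),6),px((244,304),(150,155),6));print("bowl rim",B,e)
for a,b in(((74,95),(98,236)),((274,117),(137,94))):
    p,e=tri(px(a,(220,240),5),px(b,(310,175),5));print("coupl top",p,e)
N,e=tri(px((178,288),(220,240),5),px((606-350,186),(310,175),5));print("nut",N,e)
# hex yaw: 6th harmonic of bright top-face contour
im=cv2.resize(cv2.imread("pics/top0.png"),None,fx=8,fy=8,interpolation=cv2.INTER_CUBIC);h=cv2.cvtColor(im,cv2.COLOR_BGR2HSV)
for b in((98,236),(137,94)):
    c=px(b,(310,175),5)*8+3.5;x,y=c.astype(int)
    m=cv2.inRange(h,(10,80,125),(32,255,255))[y-64:y+64,x-64:x+64]
    q=max(cv2.findContours(m,cv2.RETR_EXTERNAL,cv2.CHAIN_APPROX_NONE)[0],key=cv2.contourArea);q=cv2.convexHull(q)[:,0].astype(float)
    f=np.zeros((128,128),np.uint8);cv2.fillPoly(f,[q.astype(np.int32)],1);yy,xx=np.nonzero(f);cc=np.array([xx.mean(),yy.mean()])
    w=onz("top",(c+1,c)[1]/8-.4375,53)
    pts=np.array([onz("top",(np.array([x-64+u,y-64+v])+.5)/8-.5,53)[:2] for u,v in zip(xx,yy)]);d=pts-pts.mean(0)
    z=d[:,0]+1j*d[:,1];M=(z**6).mean();print("hex",pts.mean(0),"area-diam",2*np.sqrt(len(xx)/64/np.pi),"corner angle mod60",np.degrees(np.angle(M))/6, "strength",abs(M)/(abs(z)**6).mean())
```

```text
blue [483.9 -22.2  34.9] 0.43678456323193315 red [495.9 -60.6  34.2] 0.7095588436430948 dist 40.29776548820849
br [663.9 -24.1  47.6] miss 1.0044908142622613
fr [524.1 -68.2  45.1] miss 6.4415106181905974
fl [478.1  83.7  45.1] miss 1.1090401835658008
yaw from y-edge,x-edge,keys 16.834667310808392 17.5243170043282 17.384882136367498 158.71077775186612 146.65301679663844 mid [571.   29.8  46.4]
top bowl ellipse ((195.79518127441406, 202.0777587890625), (67.84259796142578, 84.89619445800781), 59.36388397216797) (156, 171, 72, 68)
side bowl ellipse ((224.57955932617188, 151.88229370117188), (49.89982604980469, 152.57241821289062), 86.28675079345703) (198, 130, 77, 48)
bowl rim [513.  193.5  97.2] 1.3981615232593734
coupl top [ 471.4 -243.3   51. ] 0.6382842626799744
coupl top [ 563.8 -270.7   51. ] 0.9024009562631351
nut [ 508.  -352.5   27.4] 1.2278429475959967
hex [ 471.2 -242.8] area-diam 10.118123202642952 corner angle mod60 -26.30745310672633 strength 0.16409154416971405
hex [ 562.9 -277.5] area-diam 6.310984432618006 corner angle mod60 -3.144397809203118 strength 0.29049679997181915
```

Sizes check out: keys 40.3 mm apart (40 expected), plate about 159×147 mm, yaw about 17.3° from three cues. Heights triangulate low (bowl rim 97 against 108, key 35 against 41), so I'll check the calibration with the fingertip at a known place.

```bash
cat >> h.py <<'E'
TIP=73.
def down(yaw):  # tool z down, tool y axis (closing) at angle yaw
    y=np.array([np.cos(yaw),np.sin(yaw),0]);z=np.array([0,0,-1.]);return np.c_[np.cross(y,z),y,z]
def tip(p,R,off=TIP):return np.array(p,float)-R[:,2]*off
def shot(tag):
    r={}
    for n in C:
        r[n]=grab_frame(n);cv2.imwrite(f"pics/{n}{tag}.png",cv2.cvtColor(r[n],cv2.COLOR_RGB2BGR))
    return r
E
python3 - <<'E'
from h import *
B=np.array([511.4,191.7]);S=np.array([572.5,28.4]);d=(S-B)/np.linalg.norm(S-B)
R=down(np.arctan2(d[0],-d[1]));
print(d,R.round(2))
ctrl.gripper_to(0,40)
a=np.r_[B+45*d,150.];
ctrl.move_ptp(tip(a,R),R);s=read_state();print(s["t"],s["eef_pos"],s["q"],s["force"],s["grip_width"])
shot(1)
for n in C: print(n,proj(n,a))
t=cv2.imread("pics/top1.png");q=cv2.imread("pics/side1.png")
us,vs=proj("side",a).astype(int);
A=cv2.resize(q[115:215,195:295],(400,400),interpolation=cv2.INTER_CUBIC);Bm=cv2.resize(t[150:250,150:250],(400,400),interpolation=cv2.INTER_CUBIC)
cv2.circle(A,tuple(int(4*v+1.5) for v in proj("side",a)-[195,115]),2,(0,0,255),-1)
cv2.circle(Bm,tuple(int(4*v+1.5) for v in proj("top",a)-[150,150]),2,(0,0,255),-1)
# expected rim circles (B, z=108) and key centre drawn for comparison only
for im,n,o in((A,"side",(195,115)),(Bm,"top",(150,150))):
    for th in np.linspace(0,2*np.pi,24,endpoint=False):
        p=proj(n,np.r_[B+108*np.array([np.cos(th),np.sin(th)]),108])-o
        cv2.circle(im,tuple(int(4*v+1.5) for v in p),1,(0,255,0),-1)
cv2.imwrite("pics/c4.png",np.hstack([A,Bm]))
E
```

```text
[ 0.35043196 -0.93658819] [[-0.35  0.94  0.  ]
 [ 0.94  0.35  0.  ]
 [ 0.    0.   -1.  ]]
2.775 [526.99161921 150.47350917 223.18649025] [ 1.20033385e-01  2.30072633e-01  1.68939138e+00  3.75990188e-04
  1.22185450e+00 -2.39558158e-01] [-0.81912907 -0.2153343   0.56451079] 0.07234332678898131
side [241.0732774  144.07370743]
top [202.60623428 197.88942258]
```

View pics/c4.png

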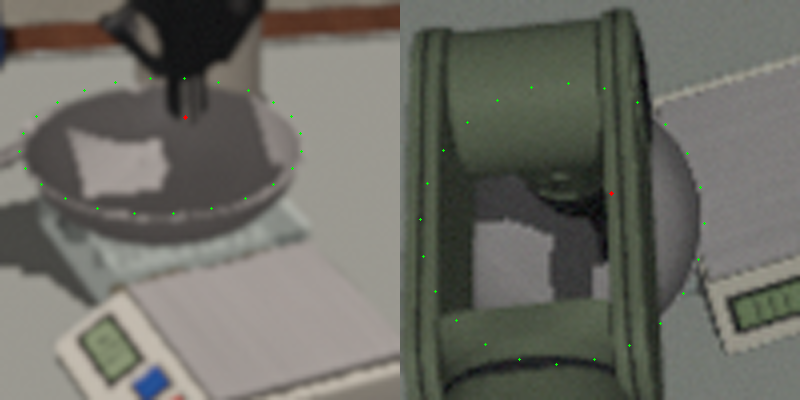

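The fingertip reprojects within about 0.5 px in the side view, so the calibration holds there. The rim at z≈105–108 fits both views. I'll touch the bowl floor for its height, then draw the bowl most of the way.

Run:
```python
from h import *
B=np.array([511.4,191.7]);S=np.array([572.5,28.4]);L=np.linalg.norm(S-B);d=(S-B)/L
R=read_state()["eef_rot"]
st=lambda:(lambda s:(round(s["t"],2),s["eef_pos"].round(1)-[0,0,TIP],s["force"].round(2)))(read_state())
R=down(np.arctan2(d[0],-d[1]))
P=lambda r,z:np.r_[B+r*d,z+TIP]
ctrl.move_l(P(45,75),vel=120)
print(ctrl.move_l(P(45,50),vel=12,threshold=2.0),st())
z=read_state()["eef_pos"][2]-TIP
zf=z+4
ctrl.move_l(P(45,zf),vel=40);print(st())
for r in(58,64,70,80):print(ctrl.move_l(P(r,zf),vel=25,threshold=8),st())
```

```text
True (4.83, array([527.1, 149.5,  61.7]), array([ 0.19, -0.6 ,  5.09]))
(5.1, array([527.2, 149.6,  65.8]), array([ 0.25, -0.09,  0.04]))
False (5.77, array([531.8, 137.3,  65.7]), array([ 0.28, -0.66,  0.18]))
False (6.16, array([533.9, 131.7,  65.8]), array([0.74, 0.87, 1.45]))
False (6.55, array([536.2, 125.9,  65.8]), array([-0.04,  0.85,  0.63]))
False (7.1, array([539.7, 116.3,  65.8]), array([-0.83,  0.38,  2.06]))
```

Run:
```python
from h import *
B=np.array([511.4,191.7]);S=np.array([572.5,28.4]);L=np.linalg.norm(S-B);d=(S-B)/L
st=lambda:(lambda s:(round(s["t"],2),s["eef_pos"].round(1)-[0,0,TIP],s["force"].round(2)))(read_state())
P=lambda r,z:np.r_[B+r*d,z+TIP]
for r in(110,140,170,200,224):
    hit=ctrl.move_l(P(r,65.8),vel=50,threshold=12);print(r,hit,st())
    if hit:break
s=read_state();p=s["eef_pos"]
ctrl.move_l(p+np.r_[-12*d,0],vel=60);ctrl.move_l(p+np.r_[-30*d,160],vel=250)
ctrl.move_l(p+np.r_[-30*d,160]+[-140,60,60],vel=300)
shot(2);print(st())
t=cv2.imread("pics/top2.png");q=cv2.imread("pics/side2.png")
A=cv2.resize(q[130:230,190:290],(400,400),interpolation=cv2.INTER_CUBIC);Bm=cv2.resize(t[150:250,200:300],(400,400),interpolation=cv2.INTER_CUBIC)
cv2.imwrite("pics/c5.png",np.hstack([A,Bm]))
```

```text
110 False (7.85, array([550. ,  88. ,  65.6]), array([-0.69, -0.39,  0.02]))
140 False (8.6, array([561. ,  59.9,  66.2]), array([ 0.31, -0.44,  2.32]))
170 False (9.35, array([571.4,  31.7,  66. ]), array([ 0.21, -0.37,  3.81]))
200 False (10.1, array([581.9,   3.5,  66. ]), array([-0.14, -0.73,  3.88]))
224 False (10.73, array([590.5, -18.9,  66.3]), array([-0.07,  1.98,  6.29]))
(12.65, array([440.6,  68.5, 284.7]), array([0.15, 0.55, 0.4 ]))
```

View pics/c5.png

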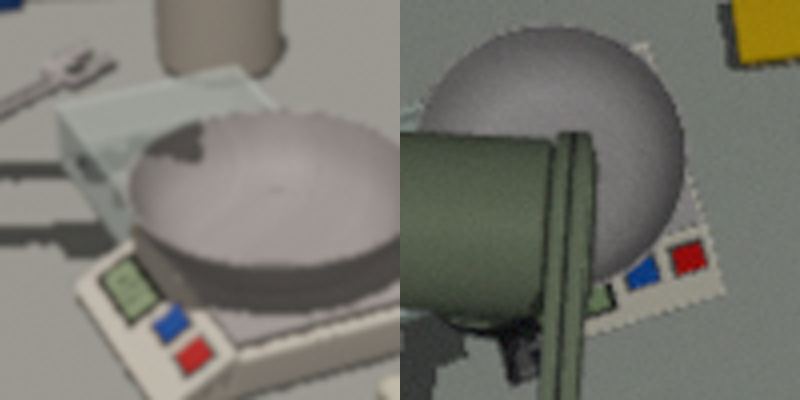

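The bowl is on the plate, with its top-view outline at crop x≈418–685, y≈27 and below. The red key is still at px (272.2,214), so the scale hasn't moved. I'll fit a circle to the visible rim, with the arm moved out of view.

```bash
cat >> h.py <<'E'
def rim(im,c0,z=104.5,r0=100,r1=114):
    """bowl centre: strongest radial edge near the rim, in the metric plane z, then robust circle fit"""
    from scipy.optimize import least_squares
    g=cv2.GaussianBlur(cv2.cvtColor(im,cv2.COLOR_RGB2LAB).astype(np.float32),(0,0),0.7)
    c=np.array(c0,float)
    for k in range(4):
        pts=[];w=13 if k<2 else 7
        for th in np.linspace(0,2*np.pi,90,endpoint=False):
            u=np.array([np.cos(th),np.sin(th)]);rr=np.arange(106-w,106+w,.5)
            uv=np.array([proj("top",np.r_[c+r*u,z]) for r in rr],np.float32)
            v=cv2.remap(g,uv[None,:,0],uv[None,:,1],cv2.INTER_LINEAR)[0]
            e=np.linalg.norm(v[4:]-v[:-4],axis=1)
            if e.max()>8:pts.append(c+rr[2+e.argmax()]*u)
        pts=np.array(pts)
        f=least_squares(lambda p:np.hypot(*(pts-p[:2]).T)-p[2],[*c,106],loss="soft_l1",f_scale=1.)
        c=f.x[:2]
    res=np.abs(f.fun);return f.x,len(pts),np.median(res)
def keys(r):
    b=[];
    for lo,hi in(((100,100,60),(125,255,255)),((0,120,80),(6,255,255))):
        q=blobs(r["top"],lo,hi,(235,195,300,240));b.append(max(q,key=lambda s:s[0][4])[1] if q else None)
    return b
E
python3 - <<'E'
from h import *
I0=cv2.cvtColor(cv2.imread("pics/top0.png"),cv2.COLOR_BGR2RGB)
print("start bowl",rim(I0,(511.4,191.7)))
p=read_state()["eef_pos"];R=read_state()["eef_rot"]
ctrl.move_ptp([400,-180,330],R)
r=shot(3);print("now",onz("top",(237.4,190.7),105),rim(r["top"],onz("top",(237.4,190.7),105)[:2]),keys(r),keys({"top":I0}),read_state()["t"])
cv2.imwrite("pics/c6.png",cv2.resize(cv2.imread("pics/top3.png")[140:260,160:320],None,fx=5,fy=5,interpolation=cv2.INTER_CUBIC))
for th,xy in [(0,onz("top",k,41)[:2]) for k in keys(r)]:print("key",xy)
E
```

```text
start bowl (array([512.59355107, 192.08760756, 104.92123425]), 78, np.float64(0.4905179462577749))
now [558.2347937   49.13213972 105.        ] (array([564.00222955,  50.18433078, 104.80620949]), 78, np.float64(0.8569417955792957)) [[260.3, 218.0], [272.6, 213.5]] [[259.8, 217.6], [271.7, 214.1]] 13.75
key [481.71320424 -23.67294801]
key [496.72587794 -63.17500848]
```

View pics/c6.png

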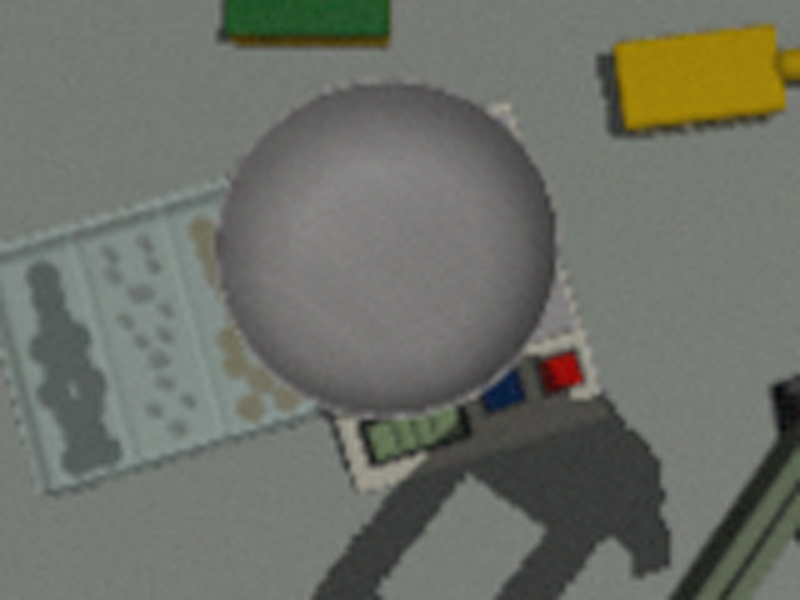

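The bowl is at (564.0, 50.2) by circle fit, and the picture agrees: crop x 217–555, y 82–413, everything else in place. It needs another (8.5, −21.8) mm. I'll draw that and re-measure.

Run:
```python
from h import *
B=np.array([564.0,50.2]);S=np.array([572.5,28.4]);d=np.array([.3504,-.9366])
R=down(np.arctan2(d[0],-d[1]))
st=lambda:(lambda s:(round(s["t"],2),s["eef_pos"].round(1)-[0,0,TIP],s["force"].round(2)))(read_state())
T=lambda xy,z:np.r_[xy,z+TIP]
ctrl.move_ptp(T(B+52*d,150),R)
ctrl.move_l(T(B+52*d,66),vel=120,threshold=6);print(st())
e=S+np.array([26.5,-69.1])
ctrl.move_l(T(e-12*d,66),vel=40,threshold=12);print(st())
ctrl.move_l(T(e,66),vel=25,threshold=12);print(st())
ctrl.move_l(T(e-14*d,66),vel=60);ctrl.move_l(T(e-20*d,150),vel=200)
ctrl.move_ptp([400,-180,330],R)
r=shot(4);print("now",rim(r["top"],S),rim(r["top"],S+[3,-3]),keys(r),st())
```

```text
(15.68, array([582.9,   1.1,  66.9]), array([-0.52,  0.45,  1.02]))
(16.66, array([595. , -29.7,  66.2]), array([-0.52,  0.72,  2.43]))
(17.29, array([599.2, -41.1,  66.1]), array([-0.77,  1.55,  3.69]))
now (array([571.4246153 ,  26.59963965, 105.82672553]), 75, np.float64(1.2575515046047485)) (array([571.43123111,  26.68461898, 105.82288599]), 76, np.float64(1.3823761442013875)) [[260.5, 218.9], [272.5, 213.6]] (19.4, array([ 400.5, -179.4,  256. ]), array([0.69, 0.36, 1.33]))
```

Run:
```python
from h import *
for k in("0","3","4"):
    I=cv2.cvtColor(cv2.imread(f"pics/side{k}.png"),cv2.COLOR_BGR2RGB);b=(205,185,305,235)
    print(k,blobs(I,(100,100,30),(125,255,255),b),blobs(I,(0,120,50),(6,255,255),b))
y=np.radians(17.3);ex=np.array([np.cos(y),np.sin(y),0]);ey=np.array([-np.sin(y),np.cos(y),0])
print("key by top ray",onz("top",(259.8,217.6),40)," by plate:",np.r_[572.5,28.4,3]-100*ex-22*ey+[0,0,38])
n=-.5*ex+np.array([0,0,.866]);z=-n/np.linalg.norm(n)
K=onz("top",(259.8,217.6),40)
for s in(1,-1):
  for name,yy in(("y",s*ey),("x",s*np.cross(z,ey))):
    R=np.c_[np.cross(yy,z),yy,z];print(name,s,[planner.solve_ik(K+n*h,R) if 0 else (lambda q:None if q is None else np.round(q,2))(planner.solve_ik(K+n*h,R)) for h in(73,150)])
```

```text
0 [([229, 207, 8, 8, 37], [232.4, 210.5])] [([234, 215, 9, 8, 44], [238.0, 218.5])]
3 [([229, 207, 8, 8, 37], [232.5, 210.8])] [([234, 214, 9, 9, 50], [237.7, 218.1])]
4 [([229, 207, 8, 8, 38], [232.5, 210.7])] [([234, 214, 9, 9, 50], [237.7, 218.1])]
key by top ray [483.09597549 -22.07837885  40.        ]  by plate: [483.56616728 -22.342225    41.        ]
y 1 [None, None]
x 1 [array([-0.46,  0.1 ,  2.27,  0.78,  0.52, -1.4 ]), array([-0.55, -0.16,  2.31,  0.6 ,  0.73, -1.26])]
y -1 [array([-0.46,  0.1 ,  2.27,  0.78,  0.52,  0.17]), array([-0.55, -0.16,  2.31,  0.6 ,  0.73,  0.31])]
x -1 [array([-0.46,  0.1 ,  2.27,  0.78,  0.52,  1.74]), array([-0.55, -0.16,  2.31,  0.6 ,  0.73,  1.88])]
```

The scale hasn't moved, and the ray and geometry put the key within 1 mm of each other. Pressing along its axis.

Run:
```python
from h import *
st=lambda:(lambda s:(round(s["t"],2),s["eef_pos"].round(2),s["force"].round(2)))(read_state())
y=np.radians(17.3);ex=np.array([np.cos(y),np.sin(y),0]);ey=np.array([-np.sin(y),np.cos(y),0])
n=-.5*ex+np.array([0,0,.866025]);z=-n;yy=-ey;R=np.c_[np.cross(yy,z),yy,z]
K=np.array([483.3,-22.2,41.])-2*(.866*ex+[0,0,.5])
A=lambda h:K+n*(TIP+h)
ctrl.move_ptp(A(70),R);ctrl.move_l(A(8),vel=100);print(st())
ctrl.hold(.1);f0=read_state()["force"]
hit=ctrl.move_l(A(-6),vel=8,threshold=5.5)
s=read_state();print(hit,"depth",(s["eef_pos"]-K)@n-TIP,"F along n",(s["force"]-f0)@n,st())
ctrl.hold(.15);s=read_state();print("depth",(s["eef_pos"]-K)@n-TIP,"F",(s["force"]-f0)@n)
```

```text
(21.33, array([443.35, -35.01, 110.52]), array([ 0.39, -1.39,  0.29]))
True depth -2.047924665563656 F along n 6.096630639247492 (22.62, array([447.73, -33.24, 101.42]), array([-2.09, -0.7 ,  6.01]))
depth -1.9446337965339353 F 6.329452494791507
```

Run:
```python
from h import *
s=read_state();R=s["eef_rot"];z=R[:,2];p=s["eef_pos"]
a=s["force"]@-z
h=ctrl.move_l(p+z*.6,vel=5,threshold=3);ctrl.hold(.1);s=read_state();print(h,"dF",s["force"]@-z-a,(s["eef_pos"]-p)@z)
shot(5)
for h in(-1.5,-3,-6):
    ctrl.move_l(p+z*h,vel=10);s=read_state();print(h,s["force"]@-z,(s["eef_pos"]-p)@z)
ctrl.move_l(p-z*70,vel=150)
print(read_state()["t"])
I=cv2.cvtColor(cv2.imread("pics/side5.png"),cv2.COLOR_BGR2RGB)
cv2.imwrite("pics/c7.png",cv2.resize(cv2.imread("pics/side5.png")[130:240,185:305],None,fx=5,fy=5,interpolation=cv2.INTER_CUBIC))
```

```text
False dF -1.023969046890505 0.5043324805370707
-1.5 3.6781194084749256 -1.5450139232467792
-3 0.5915907500837706 -2.8978605802645787
-6 -0.3430189511246886 -6.061424823088609
24.9917
```

View pics/c7.png

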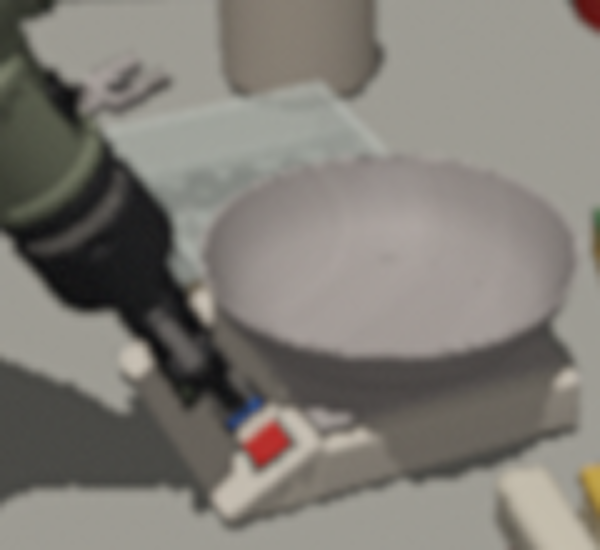

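The picture shows the finger on the blue key at crop (245,412), clear of both the rim and the red key. The force ramped up and returned to zero over about 3 mm, so the key was pressed and has come up. Next are the couplings, starting with the hex yaw and then the first pick.

Run:
```python
from h import *
st=lambda:(lambda s:(round(s["t"],2),s["eef_pos"].round(1),s["force"].round(2),round(s["grip_width"],1)))(read_state())
ctrl.move_l(read_state()["eef_pos"]+[-20,0,150],vel=300)
r=shot(6);S=np.array([572.,27.5])
print("bowl",rim(r["top"],S),keys(r))
im=cv2.resize(cv2.cvtColor(cv2.imread("pics/top0.png"),cv2.COLOR_BGR2RGB),None,fx=8,fy=8,interpolation=cv2.INTER_CUBIC);h=cv2.cvtColor(im,cv2.COLOR_RGB2HSV)
for X in((471.2,-242.8,53),(563.4,-270.3,53)):
    x,y=(proj("top",np.array(X))*8+3.5).astype(int)
    for v in(85,100,115,130,145):
        m=cv2.inRange(h,(10,80,v),(34,255,255))[y-60:y+60,x-60:x+60]
        cs=cv2.findContours(m,cv2.RETR_EXTERNAL,cv2.CHAIN_APPROX_NONE)[0]
        q=cv2.convexHull(max(cs,key=cv2.contourArea));f=np.zeros_like(m);cv2.fillPoly(f,[q],1);yy,xx=np.nonzero(f)
        P=np.array([onz("top",(np.array([x-60+a,y-60+b])+.5)/8-.5,53)[:2] for a,b in zip(xx[::2],yy[::2])]);d=P-P.mean(0);z=d@[1,1j]
        M=(z**6).mean();print(v,P.mean(0).round(1),"diam",round(2*np.sqrt(len(xx)/64/np.pi)*3.15,1),"corner",round(np.degrees(np.angle(M))/6,1),round(abs(M)/(abs(z)**6).mean(),2))
for n in("top","side"):
    print(n,blobs(r[n],(8,90,40),(28,255,255),(220,250,290,290) if n=="side" else (315,180,350,235)))
print(st())
```

```text
bowl (array([571.86845615,  26.78805827, 105.64485138]), 74, np.float64(1.1555315455424235)) [[260.4, 218.9], [271.7, 214.1]]
85 [ 469.2 -240.7] diam 35.4 corner 26.8 0.16
100 [ 470.  -241.9] diam 33.8 corner -22.9 0.17
115 [ 471.  -242.6] diam 32.4 corner -25.7 0.15
130 [ 471.3 -243. ] diam 31.5 corner -26.1 0.18
145 [ 458.9 -250.1] diam 4.1 corner 1.8 0.4
85 [ 560.2 -267. ] diam 35.7 corner 28.1 0.18
100 [ 562.8 -268.7] diam 32.5 corner 26.0 0.14
115 [ 564.  -269.7] diam 30.6 corner 23.5 0.15
130 [ 556.  -279.8] diam 11.2 corner 28.0 0.57
145 [ 575.6 -263.3] diam 2.9 corner -10.6 0.45
top [([329, 189, 13, 12, 111], [335.1, 194.5]), ([322, 217, 13, 11, 102], [327.7, 222.5])]
side [([229, 255, 13, 24, 240], [234.8, 266.7]), ([268, 260, 13, 23, 244], [274.1, 270.9])]
(25.75, array([393.4, -43.1, 309.4]), array([-0.31,  0.55, -0.14]), -0.0)
```

```bash
cat > pick.py <<'E'
from h import *
import sys
st=lambda:(lambda s:(round(s["t"],2),s["eef_pos"].round(1),s["force"].round(2),round(s["grip_width"],1),round(s["grasp_force"],1)))(read_state())
def job(c,flat,dst,psip):
    q0=[]
    for k in range(-3,3):
        R=down(np.radians(flat+60*k));q=planner.solve_ik([*c,95],R)
        if q is not None:q0.append((abs(q[5]),k))
    k=min(q0)[1];R=down(np.radians(flat+60*k));print("k",k,q0)
    ctrl.move_ptp([*c,190],R);ctrl.gripper_to(60);ctrl.move_l([*c,95],vel=120,threshold=8);print(st())
    ctrl.gripper_to(20,40);print("grip",st())
    ctrl.move_l([*c,250],vel=200);s=st();print("up",s)
    Rp=min((down(np.radians(psip+180*j)) for j in(0,1)),key=lambda M:abs((lambda q:9 if q is None else q[5])(planner.solve_ik([*dst,170],M))))
    ctrl.move_ptp([*dst,250],Rp);ctrl.move_l([*dst,160],vel=150);ctrl.hold(.2);print(st())
    hit=ctrl.move_l([*dst,145],vel=10,threshold=1.8);print("down",hit,st())
    ctrl.gripper_to(50);ctrl.hold(.1);ctrl.move_l([*dst,260],vel=150);print(st())
E
python3 - <<'E'
from pick import *
S=np.array([571.9,26.8]);y=np.radians(17.3);ex=np.array([np.cos(y),np.sin(y)]);ey=np.array([-np.sin(y),np.cos(y)])
job((471.3,-243.),5,S+24*ey,17.3)
ctrl.move_l([430,-100,300],vel=300);r=shot(7)
a=cv2.imread("pics/top7.png")[140:240,210:350];b=cv2.imread("pics/side7.png")[140:290,190:300]
f=lambda i,k:cv2.resize(i,None,fx=k,fy=k,interpolation=cv2.INTER_CUBIC)
a=f(a,3);b=f(b,3);cv2.imwrite("pics/c8.png",np.hstack([cv2.copyMakeBorder(a,0,150,0,0,0),b]))
E
```

```text
k -1 [(np.float64(2.4149931615389315), -3), (np.float64(1.3677956103423332), -2), (np.float64(0.3205980591457358), -1), (np.float64(0.726599492050862), 0), (np.float64(1.77379704324746), 1), (np.float64(2.8209945944440578), 2)]
(28.27, array([ 471.9, -243.4,   95.6]), array([ 0.63, -0.05, -0.02]), 59.8, 0.0)
grip (28.65, array([ 471.9, -243.4,   96.1]), array([-0.2 ,  0.58,  5.58]), 29.4, 39.9)
up (29.57, array([ 470.4, -242.3,  248.2]), array([ 0.67, -0.2 , -1.68]), 29.3, 39.6)
(31.7, array([565.8,  49.6, 161.5]), array([ 0.18, -0.26, -1.11]), 29.5, 39.6)
down True (32.63, array([564.7,  49.7, 150.5]), array([ 0.31, -0.11,  3.05]), 29.2, 40.1)
(33.95, array([564. ,  49.8, 258.9]), array([ 0.72,  0.97, -0.25]), 50.3, 0.0)
```

View pics/c8.png

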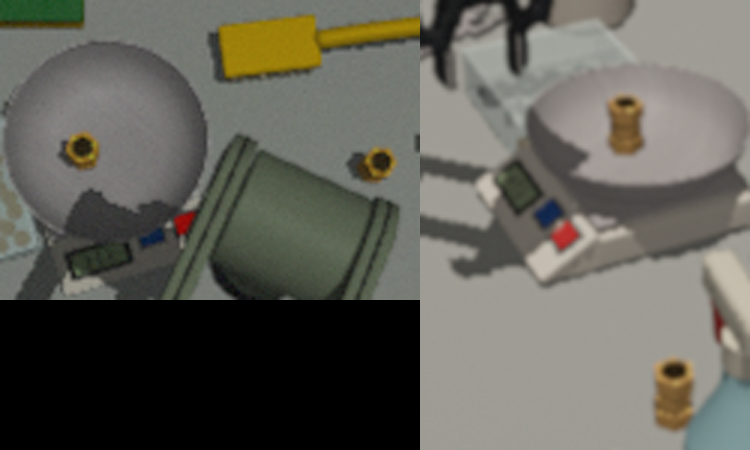

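Coupling A stands in the bowl (top-crop (82,150)), the bowl is centred and coupling B hasn't moved. Now B.

Run:
```python
from pick import *
S=np.array([571.9,26.8]);y=np.radians(17.3);ex=np.array([np.cos(y),np.sin(y)]);ey=np.array([-np.sin(y),np.cos(y)])
job((563.8,-270.2),-5,S-24*ey,17.3)
ctrl.move_ptp([400,-180,330],read_state()["eef_rot"]);r=shot(8);print(rim(r["top"],S),keys(r),read_state()["t"])
a=cv2.imread("pics/top8.png")[140:240,210:350];b=cv2.imread("pics/side8.png")[140:290,190:300]
f=lambda i,k:cv2.resize(i,None,fx=k,fy=k,interpolation=cv2.INTER_CUBIC)
a=f(a,3);b=f(b,3);cv2.imwrite("pics/c9.png",np.hstack([cv2.copyMakeBorder(a,0,150,0,0,0),b]))
```

```text
k 0 [(np.float64(2.6436346579569356), -3), (np.float64(1.5964371067603391), -2), (np.float64(0.5492395555637408), -1), (np.float64(0.49795799563285703), 0), (np.float64(1.5451555468294544), 1), (np.float64(2.5923530980260523), 2)]
(37.05, array([ 564.4, -270.6,   95.9]), array([ 0.11, -0.67,  1.16]), 60.0, 0.0)
grip (37.42, array([ 564.5, -270.6,   96.3]), array([-0.65,  0.25,  4.08]), 29.5, 39.8)
up (38.35, array([ 562.8, -269.6,  248. ]), array([ 0.43,  0.6 , -2.31]), 29.0, 39.6)
(40.37, array([580. ,   3.7, 161.6]), array([ 0.24, -0.42, -1.47]), 29.4, 39.6)
down True (41.31, array([578.9,   3.9, 150.4]), array([ 0.22, -0.12,  3.2 ]), 29.6, 40.0)
(42.63, array([578.3,   4. , 258.9]), array([-1.09,  0.45, -0.11]), 49.9, 0.0)
(array([571.46511513,  26.71736658, 105.8565857 ]), 78, np.float64(1.2319689538851435)) [[260.4, 218.9], [272.6, 213.4]] 43.7667
```

View pics/c9.png

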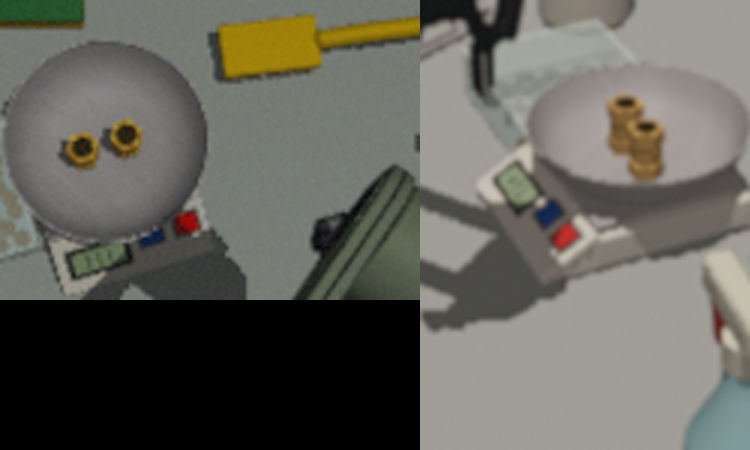

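Both couplings stand in the centred bowl (top-crop (82,150) and (126,137)), the scale hasn't moved and the arm is clear. Handing in.

```bash
python3 -c "
from plant import ctrl, planner, grab_frame, camera_params, read_state
print(ctrl.finish_job())"
```

```text
the job is handed in; nothing more can be done
None
```

The job is handed in at about 44 s of the 70 s allowed: I slid the bowl to within about 2 mm of the plate's middle, pressed the tare key (about 3 mm, judged from force and travel) and let it up, then set both couplings down in the bowl; no verdict came back.

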